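Release the ejector guard, lift its sagging bolt out and hold the gate ajar

TASK

Take the vent pricker from its wooden stand, push the small recessed release button on top of the ejector guard all the way in with its point, and stand the pricker back in the stand. Then take the handle of the gate's sagging bolt, lift the bolt over the bent lip of its keeper while drawing it back, pull the gate about 30 degrees open (it springs shut by itself) and finish still gripping it, holding it still ajar at that angle. Leave the mallet, cutter, clips and core box where they are.

Things in the scene. Friction and masses are not known exactly. Their poses are not given: they have to be found in the camera images.
- guard: Dark iron guard fixed on the bench, 340 mm wide, 250 mm deep, low fences, steel gate across its near side. Origin on the bench under the middle of the gate line; own x into the pen away from the robot, y along the shut gate to its hinge (robot's left). Hinge post at y +142, 130 tall; keeper post at y -152, 187 tall. Lever outside the fence at y -205, x 100 to 320, up to 175 high.
- button_mouth (a point): Centre of the open top end of the release tube, an upright square aluminium tube 26 mm wide outside and 16 mm inside, at the top of the keeper post, 189 mm above the bench. The round button cap (14 mm across) lies inside, 8 mm below this point when up, and is pressed straight down; fingers do not fit in.
- release (a joint): Release button: 0 when up, 0.0065 m when fully in. A spring returns it; full travel takes about 6 N. All the way in swings the catch off the bolt. Its travel reads with noise, so judge by force: pressing until the resistance is about 10 N bottoms it.
- catch (a joint): Steel catch, a strut 36 mm long hanging under the release tube over the nose of the bolt so that it cannot be lifted: 0 = locking, above about 0.35 rad = swung clear away from the robot. It stays where the button has swung it.
- pricker_grip (a point): Middle of the pricker's round wooden handle: 18 mm across, from 30 mm below to 22 mm above this point; z up along it. Below: brass flange 26 mm across (underside 34 mm below this point), then a straight 5 mm steel point ending 79.5 mm below. 60 g. At the start it stands upright in the stand, hanging by its flange, this point 89 mm above the bench.
- pricker_tip (a point): The very end of the pricker's steel point, on its axis.
- stand_mouth (a point): Centre of the mouth of the 15 mm hole that goes straight down through the pricker's stand, an oak block 70 x 70 mm, 55 mm tall, fixed on the bench; this point is at its top face. With the pricker home its flange rests on this face.
- bolt_handle (a point): Middle of the upright round steel bolt handle, 16 mm across; its grip runs from 20 mm below this point to 18 mm above. At the start 163 mm above the bench, 165 mm from the gate's hinge axis, in the gate's mid-plane. The bolt's axis is 38 mm lower, the gate's top rail 58 mm lower.
- gate_hinge (a point): Point on the gate's vertical hinge axis, 125 mm above the bench. At guard-frame y = +130 mm.
- gate (a joint): Opening angle of the gate, rad: 0 shut, 1.2 fully open, free end swinging towards the robot about the vertical axis through gate_hinge (clockwise seen from above). A spring shuts it: about 5 N at the bolt handle at 0.5 rad. Gate from hinge to free edge 200 mm, 12 mm thick.
- bolt_slide (a joint): How far the bolt is drawn back along the gate towards the hinge, m: 0 to 0.002 at the start, 0.05 fully drawn. About 2 N of friction; it stays where left. From 0.03 on the nose is clear of the keeper. With the bolt not lifted, a lug under its nose strikes the keeper's bent lip after 4 mm.
- bolt_lift (a joint): How far the bolt is tilted up about its tail, rad: 0 sagging (its own weight brings it there), 0.115 at most. The tail is 105 mm from the handle on the hinge side. The lug clears the lip from 0.06 rad on, which is 6 mm of rise at the handle; the most is 12 mm. Lifting takes about 2 N at the handle.
- core_box: Walnut core box half with brass inlays on the ejector plate inside the guard, 100 x 150 x 48 mm. Origin at the centre of its underside. Leave alone.
- mallet: Stubby aluminium mallet lying on the bench, head 48 mm in diameter and 90 mm long, handle 150 mm long along its own -x. Origin under the centre of the head. Leave alone.
- vent_cutter: Green enamelled vent cutter, 90 x 60 mm, 155 mm tall. Origin under its centre. Leave alone.
- clip0: Steel corner clip, an L of 45 x 45 mm, 20 mm high, lying on the bench. Origin under its centre. Leave alone.
- clip1: Steel corner clip, an L of 45 x 45 mm, 20 mm high, lying on the bench. Origin under its centre. Leave alone.
- clip2: Steel corner clip, an L of 45 x 45 mm, 20 mm high, lying on the bench. Origin under its centre. Leave alone.
- clip3: Steel corner clip, an L of 45 x 45 mm, 20 mm high, lying on the bench. Origin under its centre. Leave alone.
Things that resemble listed ones, but are neither listed nor needed, are in the scene too. Of the things shaped like the part that bears pricker_grip, the wooden one is meant.

How it is judged:
On the way, in this order (a step that is already met when the one before it is completed fails the run):
1. the release button is pushed all the way in by the pricker and the catch swings clear of the bolt (value of joint release above 0.005 m and value of joint catch above 0.33 rad and contact force between pricker and release above 0.5 N), for 0.1 s.
2. the pricker stands in its stand again, let go (horizontal distance between pricker_grip and stand_mouth below 0.015 m and z of pricker_grip in the frame of stand_mouth below 0.04 m and angle between pricker_grip's own z axis and vertical below 0.2 rad and contact force between the fingers and pricker below 0.1 N), for 0.2 s.
3. the bolt is drawn clear of the keeper (value of joint bolt_slide above 0.025 m), for 0.1 s.
At the end, for the whole second after the job is handed in: The gripper still holds the gate (more than 1 N of contact) still at 0.35 to 0.70 rad open (20 to 40 degrees; under 0.06 rad/s), the bolt drawn more than 25 mm, the pricker let go and upright in its stand (within 15 mm and 0.2 rad, flange within 6 mm of the block) (all of step 2 and value of joint gate between 0.35 and 0.7 rad and velocity of joint gate between -0.06 and 0.06 rad/s and contact force between the fingers and gate above 1 N and value of joint bolt_slide above 0.025 m); the arm keeps its last pose, push and grip.
It fails at once if a bystander (mallet, cutter, clip or core box) is moved by more than 30 mm (distance of any of core_box, mallet, vent_cutter, clip0, clip1, clip2, clip3 from where it was at the start of the episode above 0.03 m).
It also fails if it takes over 58 s, if anything falls off the work surface, if the arm or the gripper's body presses on something with over 40 N, if the wrist force passes 120 N, or if a joint passes its speed limit or range.

ROBOT

A 6-joint arm with a two-finger parallel gripper is mounted at the origin on the work surface. World frame = base frame: x ahead of the robot, y to its left, z up, the work surface at z = 0. Lengths are in m, angles in rad, forces in N, time in s.
With the tool pointing down it reaches from about 0.25 to 0.775 m from the base axis. Payload 4 kg.
Tool frame: the origin (TCP) lies at the very end of the fingers, on their centre line; the grasp point (between the pads) lies 19 mm behind it; y points along the fingers, z is the direction in which the jaws open and shut, and the axes are right-handed (so a half turn about y gives the same grasp; the last joint's range is limited). The gripper opens to 85 mm and grips with 20 to 120 N. Pads are 22 mm wide; open, the fingers measure 114 mm over their backs; the gripper's body (76 mm by 85 mm) begins 54 mm behind the grasp point. The pads swing forward as they close: fully open they stand 13 mm farther back than shut.
Start: joints at [1.081, 0.087, 1.371, -0, 1.684, -0.103], TCP at [0.207, 0.509, 0.231] pointing down, gripper open.
Joint ranges: [-3.1, 3.1], [-0.76, 2.03], [0.27, 2.55], [-1.08, 4.22], [0.17, 2.65], [-2.57, 2.57]. Speed limits (rad/s): [2.79, 2.79, 3.14, 3.14, 3.14, 3.14].

INTERFACE

Orientations are given as a unit quaternion [x, y, z, w].
In Python, from workcell import sensors, snapshot, calibration, job gives the robot as it stands. The module is installed in compiled form; this text tells all that it offers.
- The arm moves only by the tool servo_tool, never from a script. Its argument "rows" is a list of rows, each a list of 7 numbers: the closure, from 0 (fully open) to 1 (shut), then the shift along the tool's x, y, z in units of 30 mm (1.0 is 30 mm), then the turn, a rotation vector about the tool's x, y, z in units of 6 degrees (1.0 is 6 degrees). In form: [[fingers, tx, ty, tz, ax, ay, az], ...]. A call has exactly 8 rows; each row is the pose to reach, as a shift and turn from the pose commanded when the call began, along the tool's axes at that moment; what a row does not reach only later rows make up. A row lasts 1/8 s, in which the tool goes at most 62.5 mm and 10.7 degrees, less where a joint would pass 70% of its speed; a pose out of reach is approached as far as the arm can. A call with a gripper value outside its range is refused whole. The fingers move at their own pace and stop on an object; "newtons" is the grip in N (left out, the last holds). Time passes only in rows, so rows that repeat a pose let the fingers close, or fill a call up. It gives the time, the measured TCP pose, the force and the opening at its end, in the units of the state.
- sensors.get_state(): the state, without advancing time (a new reading comes with each control period).
- snapshot(name): name is "side" or "top"; returns the picture (400x640x3 uint8, red, green, blue); there is no depth.
- calibration(name): a dict with "mtx" (3x3 intrinsics, pixels), "dist" ([k1, k2, p1, p2, k3] as OpenCV has them; the pictures are not rectified), "rvec" (rotation vector, rad) and "tvec" (3), from world to camera coordinates, as OpenCV has them. Camera axes: x right, y down, z forward; pixel columns grow to the right and rows downward; lengths in m; the calibration is good to about 2 mm. A picture is of the moment at which its call begins. calibration takes no time and is no camera call.
- job.close_job(): hands the job in, once; it reports no verdict.
The state is a dict: "time": time; "joints": joint angles; "joint_velocities": joint speeds; "joint_efforts": joint torques, N m; "tcp_pos": TCP position; "tcp_rot": TCP orientation; "force": force on the tool from outside, world axes, zero at the start; "wrist_torque": the same for the moment, N m; "grip_width": opening from 0.0 (shut) to 1.0 (fully open).
Only numpy, scipy, OpenCV 4.12 (cv2) and the standard library are available. Lean on these libraries where they do the work, as an engineer would, in place of code of your own. Each camera call takes 0.05 s, during which the arm holds its last target. There are 200 camera calls.

## Working session

There is one attempt and no reset: what is moved stays moved. The work goes in short steps, Python scripts to look and compute and a tool call to move; the robot and the scene stay as the last step left them, time stands still between calls to the robot, and variables do not carry over. Pictures are saved under pics/ and viewed, about 8 in all and at most 12, crops included, and the job is handed in when it is done.

Besides the shell and the picture viewer there is one more tool, called after "Request:" as name(argument=value, ...), one argument or row to a line, values as JSON. servo_tool: Moves the arm, as the interface text tells. Its arguments: {"type":"object","properties":{"rows":{"type":"array","items":{"type":"array","items":{"type":"number"}}},"newtons":{"type":"number"}},"required":["rows"]}

```bash
mkdir -p pics; ls; python3 - <<'E'
from workcell import sensors, snapshot, calibration
import cv2, numpy as np
s=sensors.get_state()
for k,v in s.items(): print(k,np.round(v,4))
for n in("side","top"):
    im=snapshot(n); cv2.imwrite(f"pics/{n}0.png",im[:,:,::-1])
    c=calibration(n); R=cv2.Rodrigues(np.array(c["rvec"],float))[0]
    print(n,np.round(c["mtx"],1).tolist(),np.round(c["dist"],4),"cam pos",np.round(-R.T@np.array(c["tvec"]).ravel(),3),np.round(R,2).tolist())
E
```

```text
pics
time 0.0
joints [ 1.0809  0.0879  1.3723 -0.      1.6836 -0.1031]
joint_velocities [-0.0006 -0.0005 -0.0002 -0.0007  0.0006  0.0005]
joint_efforts [-5.00000e-04 -3.51860e+01 -3.13275e+01 -0.00000e+00  1.06000e-02
  0.00000e+00]
tcp_pos [0.2072 0.5089 0.2301]
tcp_rot [ 0.6947 -0.1361  0.1357 -0.6932]
force [-0.2937  0.2159 -0.1673]
wrist_torque [-0.0259 -0.0135  0.0418]
grip_width 0.9993
side [[442.2, 0.0, 324.6], [0.0, 442.2, 203.0], [0.0, 0.0, 1.0]] [-0.0326  0.      0.      0.      0.    ] cam pos [0.485 1.175 0.789] [[-1.0, -0.04, 0.01], [-0.02, 0.48, -0.87], [0.03, -0.87, -0.49]]
top [[413.2, 0.0, 313.5], [0.0, 413.2, 199.3], [0.0, 0.0, 1.0]] [0.0155 0.     0.     0.     0.    ] cam pos [0.336 0.026 1.293] [[0.02, -1.0, -0.0], [-0.99, -0.02, -0.15], [0.15, 0.0, -0.99]]
```

View pics/side0.png

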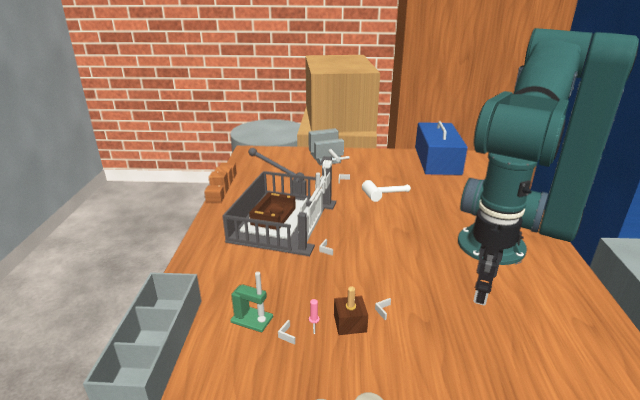

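View pics/top0.png

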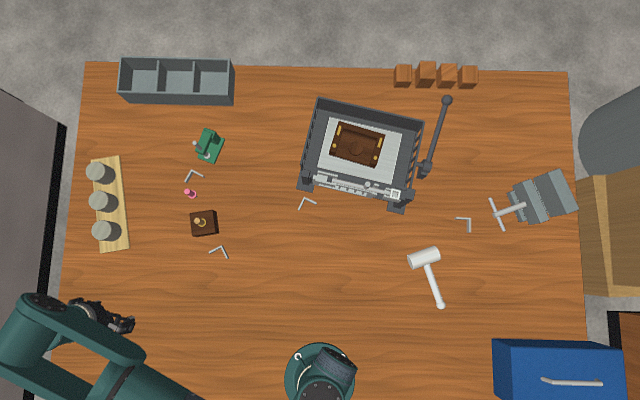

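Wooden pricker candidates: the wooden-handled one in the oak block at top (201,222) / side (351,298), and the pink one standing free at top (190,193) / side (314,310). The wooden one in the block fits the description. I'll check it in a close crop, along with the guard.

```bash
python3 - <<'E'
import cv2, numpy as np
t=cv2.imread("pics/top0.png"); s=cv2.imread("pics/side0.png")
def crop(im,x0,y0,x1,y1,k):
    c=cv2.resize(im[y0:y1,x0:x1],None,fx=k,fy=k,interpolation=cv2.INTER_CUBIC)
    for x in range((x0+9)//10*10,x1,10): cv2.line(c,((x-x0)*k,0),((x-x0)*k,6 if x%50 else 16),(0,255,255),1)
    for y in range((y0+9)//10*10,y1,10): cv2.line(c,(0,(y-y0)*k),(6 if y%50 else 16,(y-y0)*k),(0,255,255),1)
    return c
C=np.zeros((600,800,3),np.uint8)
def put(c,x,y): C[y:y+c.shape[0],x:x+c.shape[1]]=c
put(crop(t,290,160,420,220,5)[:, :650],0,0)   # guard top  origin 290,160
put(crop(t,180,200,230,250,5),0,310)          # stand top origin 180,200
put(crop(s,325,280,375,340,5),260,300)        # stand side origin 325,280
put(crop(s,290,150,346,250,5)[:300],520,300)        # gate side origin 290,150
cv2.imwrite("pics/c1.png",C)
E
```

```text
(no output)
```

View pics/c1.png

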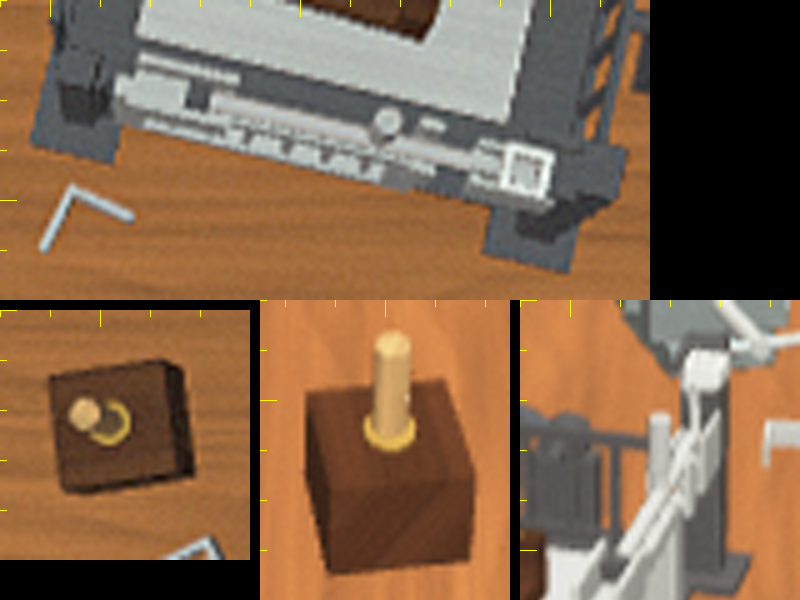

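The crop shows the wooden handle with its brass flange seated in the dark oak block, so the choice is right. The release tube mouth is near top (395.2,193.6), the bolt handle top near (367.2,184.0) and the pricker top near (196.4,220.2).

```bash
cat > h.py <<'E'
import cv2, numpy as np
from workcell import sensors, snapshot, calibration
def cam(n):
    c=calibration(n); return [np.array(c[k],float) for k in("mtx","dist","rvec","tvec")]
def ray(n,uv):
    K,d,r,t=cam(n); R=cv2.Rodrigues(r)[0]
    p=cv2.undistortPoints(np.array([[uv]],float),K,d).ravel()
    v=R.T@np.array([p[0],p[1],1.]); return -R.T@t.ravel(), v/np.linalg.norm(v)
def atz(n,uv,z):
    o,v=ray(n,uv); return o+v*(z-o[2])/v[2]
def tri(a,b):
    A=np.zeros((3,3));B=np.zeros(3);L=[ray("top",a),ray("side",b)]
    for o,v in L:
        P=np.eye(3)-np.outer(v,v);A+=P;B+=P@o
    x=np.linalg.solve(A,B)
    return x,np.linalg.norm((np.eye(3)-np.outer(L[0][1],L[0][1]))@(x-L[0][0]))*2
def proj(n,X):
    K,d,r,t=cam(n); return cv2.projectPoints(np.array(X,float).reshape(-1,3),r,t,K,d)[0].reshape(-1,2)
def tool(s=None):
    from scipy.spatial.transform import Rotation as Ro
    s=s or sensors.get_state(); return np.array(s["tcp_pos"]),Ro.from_quat(s["tcp_rot"]).as_matrix()
def grab(name,specs):   # specs: (cam,x0,y0,x1,y1,k) side by side
    C=np.zeros((600,800,3),np.uint8);X=0;ims={}
    for n,x0,y0,x1,y1,k in specs:
        if n not in ims: ims[n]=snapshot(n)[:,:,::-1]
        c=cv2.resize(ims[n][y0:y1,x0:x1],None,fx=k,fy=k,interpolation=cv2.INTER_CUBIC)
        for x in range((x0+9)//10*10,x1,10): cv2.line(c,((x-x0)*k,0),((x-x0)*k,6 if x%50 else 16),(0,255,255),1)
        for y in range((y0+9)//10*10,y1,10): cv2.line(c,(0,(y-y0)*k),(6 if y%50 else 16,(y-y0)*k),(0,255,255),1)
        c=c[:600,:800-X]; C[:c.shape[0],X:X+c.shape[1]]=c; X+=c.shape[1]+4
    cv2.imwrite(f"pics/{name}.png",C)
E
python3 - <<'E'
from h import *
r=lambda x:np.round(x,4)
for nm,a,b,z in[("pricker top",(196.4,220.2),(351.2,288.2),.111),("flange",(201,222.2),(350.4,306.0),.057),("mouth",(395.2,193.6),(326.8,160.6),.189),("handle top",(367.2,184.0),(317.4,173.2),.181)]:
    x,e=tri(a,b); print(nm,"tri",r(x),"gap",r(e),"top@z",r(atz("top",a,z)),"side@z",r(atz("side",b,z)))
p,R=tool();print(r(p),r(R).tolist())
for nm,a,z in[("clip a",(186,175),.01),("clip b",(218,251),.01),("pink",(190,192),.1)]: print(nm,r(atz("top",a,z)))
E
```

```text
pricker top tri [0.451  0.3651 0.112 ] gap 0.0017 top@z [0.4502 0.3655 0.111 ] side@z [0.4518 0.3638 0.111 ]
flange tri [0.4508 0.3665 0.0582] gap 0.0022 top@z [0.4498 0.3669 0.057 ] side@z [0.4518 0.365  0.057 ]
mouth tri [ 0.5281 -0.1895  0.1932] gap 0.003 top@z [ 0.5273 -0.1902  0.189 ] side@z [ 0.5299 -0.1997  0.189 ]
handle top tri [ 0.5554 -0.1155  0.1806] gap 0.0035 top@z [ 0.5536 -0.1154  0.181 ] side@z [ 0.5571 -0.1154  0.181 ]
[0.2073 0.509  0.2302] [[0.9261, -0.0009, 0.3772], [-0.3772, -0.0018, 0.9261], [-0.0002, -1.0, -0.002]]
clip a [0.6028 0.4369 0.01  ]
clip b [0.3664 0.3218 0.01  ]
pink [0.5336 0.3929 0.1   ]
```

Request:
servo_tool(
  rows=[
    [0.3, 0.9, 0.1, -0.15, 0, 0, 0],
    [0.3, 2.3, 0.3, -0.35, 0, 0, 0],
    [0.3, 3.7, 0.7, -0.55, 0, 0, 0],
    [0.3, 5.5, 1.3, -0.8, 0, 0, 0],
    [0.3, 7.2, 1.9, -1.05, 0, 0, 0],
    [0.3, 8.5, 2.4, -1.25, 0, 0, 0],
    [0.3, 9.33, 2.6, -1.37, 0, 0, 0],
    [0.3, 9.33, 2.6, -1.37, 0, 0, 0],
  ],
  newtons=60,
)

```text
time: 1.1
tcp_pos: [0.4518, 0.3642, 0.1516]
tcp_rot: [0.694, -0.138, 0.136, -0.693]
force: [-0.2, 0.8, 0.6]
grip_width: 0.701
```

```bash
python3 - <<'E'
from h import *
p,R=tool();print(p,sensors.get_state()["grip_width"]); print("pricker off in tool mm",np.round(R.T@(np.array([.451,.3655,.070])-p)*1e3,1))
grab("g1",[("top",170,190,250,260,5),("side",310,220,390,330,5)])
print(proj("top",p),proj("side",p))
# guard yaw
A=atz("top",(290+30/5-.4,160+145/5-.4),0.0);B=atz("top",(290+570/5-.4,160+273/5-.4),0.0);print("foot line",A,B,np.degrees(np.arctan2(*(A-B)[:2])))
print("hinge post top",atz("top",(290+85/5-.4,160+100/5-.4),.13))
E
```

```text
[0.45183505 0.36421101 0.15159161] 0.7006003692232553
pricker off in tool mm [-1.1 81.6  1.1]
[[192.79047448 218.13680069]] [[351.7925463 274.5953515]]
foot line [0.5688923  0.08915843 0.        ] [ 0.49487564 -0.25304239  0.        ] 12.204835138616348
hinge post top [0.57243406 0.05200788 0.13      ]
```

View pics/g1.png

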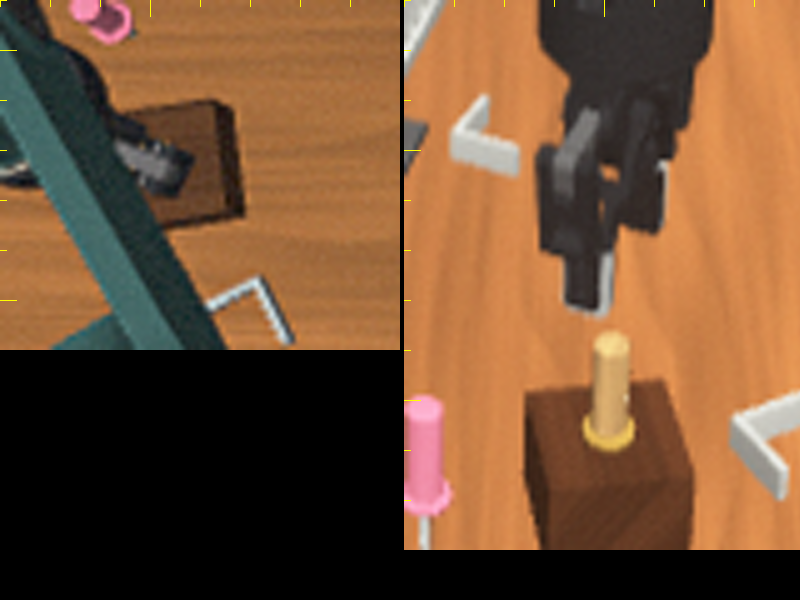

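The side view shows the open fingers straddling the handle at about side (351,288), in line with it, so I'll descend and grip.

Request:
servo_tool(
  rows=[
    [0.3, -0.04, 0.4, 0.04, 0, 0, 0],
    [0.3, -0.04, 1.1, 0.04, 0, 0, 0],
    [0.3, -0.04, 1.9, 0.04, 0, 0, 0],
    [0.3, -0.04, 2.5, 0.04, 0, 0, 0],
    [0.3, -0.04, 2.7, 0.04, 0, 0, 0],
    [1, -0.04, 2.7, 0.04, 0, 0, 0],
    [1, -0.04, 2.7, 0.04, 0, 0, 0],
    [1, -0.04, 2.7, 0.04, 0, 0, 0],
  ],
  newtons=60,
)

```text
time: 2.2
tcp_pos: [0.4513, 0.3678, 0.0737]
tcp_rot: [-0.693, 0.135, -0.137, 0.695]
force: [-0.3, 0.1, 1.9]
grip_width: 0.192
```

```bash
python3 - <<'E'
from h import *
s=sensors.get_state();p,R=tool(s);print(s["time"],p,s["grip_width"],s["force"],R.round(4).tolist())
E
```

```text
2.2 [0.45131785 0.36780783 0.07370279] 0.19152638586965734 [-0.27489951  0.05855185  1.91410983] [[0.9261, 0.0022, 0.3773], [-0.3773, 0.0016, 0.9261], [0.0014, -1.0, 0.0023]]
```

Request:
servo_tool(
  rows=[
    [1, 0, -0.7, 0, 0, 0, 0],
    [1, 0, -2.2, 0, 0, 0, 0],
    [1, 0.2, -3.8, -0.3, 0, 0, 0],
    [1, 0.75, -5.2, -1.3, 0, 0, 0],
    [1, 1.5, -6.2, -2.6, 0, 0, 0],
    [1, 2.35, -6.6, -4.1, 0, 0, 0],
    [1, 3.2, -6.7, -5.6, 0, 0, 0],
    [1, 4.1, -6.7, -7.1, 0, 0, 0],
  ],
  newtons=60,
)

```text
time: 3.2
tcp_pos: [0.4843, 0.1221, 0.2745]
tcp_rot: [-0.694, 0.135, -0.137, 0.694]
force: [0.7, 0.6, -0.7]
grip_width: 0.195
```

```bash
python3 - <<'E'
from h import *
s=sensors.get_state();p,R=tool(s);print(s["time"],p,s["grip_width"],s["force"],R.round(4).tolist())
print(R.T@(np.array([.528,-.190,.275])-p)/.03)
E
```

```text
3.2 [0.48434797 0.12210224 0.27453422] 0.19485214485050542 [ 0.71940788  0.59364898 -0.65559959] [[0.9262, 0.0027, 0.377], [-0.377, 0.0005, 0.9262], [0.0023, -1.0, 0.0015]]
[ 5.26957778 -0.01651548 -9.08733403]
```

Request:
servo_tool(
  rows=[
    [1, 0.75, 0, -1.3, 0, 0, 0],
    [1, 1.6, 0, -2.8, 0, 0, 0],
    [1, 2.5, 0, -4.3, 0, 0, 0],
    [1, 3.35, 0, -5.8, 0, 0, 0],
    [1, 4.15, 0, -7.2, 0, 0, 0],
    [1, 4.85, 0, -8.35, 0, 0, 0],
    [1, 5.27, 0, -9.1, 0, 0, 0],
    [1, 5.27, 0, -9.1, 0, 0, 0],
  ],
)

```text
time: 4.2
tcp_pos: [0.5274, -0.1906, 0.273]
tcp_rot: [-0.694, 0.137, -0.137, 0.694]
force: [-0.9, 0.3, -1.5]
grip_width: 0.195
```

```bash
python3 - <<'E'
from h import *
s=sensors.get_state();p,R=tool(s);print(s["time"],p,s["grip_width"],s["force"],R.round(4).tolist())
tip=p+R@np.array([0,.0642,0]);print(tip,proj("top",tip),proj("side",tip),proj("side",tip-R@np.array([0,.045,0])))
grab("g2",[("top",365,165,425,225,6),("side",295,110,355,200,6)])
E
```

```text
4.2 [ 0.52739219 -0.19061775  0.27304903] 0.1945992310198992 [-0.94622414  0.34304431 -1.50102938] [[0.9249, -0.0003, 0.3802], [-0.3802, 0.0001, 0.9249], [-0.0003, -1.0, -0.0]]
[ 0.5273733  -0.1906111   0.20884903] [[396.8204343  192.33014436]] [[327.50998674 156.24333646]] [[327.62469522 143.59803201]]
```

View pics/g2.png

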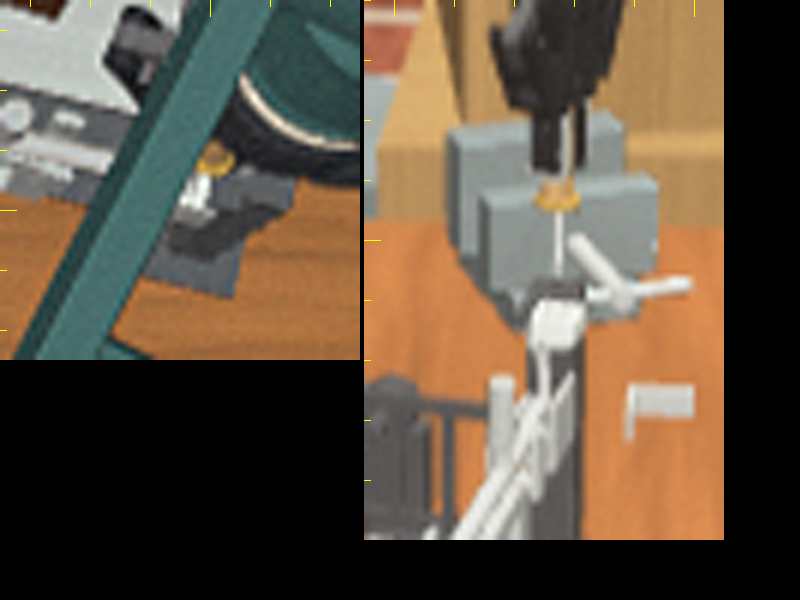

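The pricker hangs above the tube. In the side view the point is at about (327.0,154), over the tube top centre at about (326.9,161). In the top view the flange is at about (400.6,191.3). I'll check how they line up numerically.

```bash
python3 - <<'E'
from h import *
p,R=tool()
print("flange backproj",atz("top",(400.6,191.3),p[2]-.0645+.0475), "side flange x", atz("side",(295+(557-364)/6-.4,110+200/6-.4),p[2]-.0645+.0475))
im=cv2.imread("pics/top0.png");g=cv2.cvtColor(im,6).astype(int)
print(g[185:204,385:406])
E
```

```text
flange backproj [ 0.52186107 -0.19074103  0.256404  ] side flange x [ 0.53020612 -0.18988344  0.256404  ]
[[ 91  90  85  87  84  83  88  88  93  88  89  91  94  91  92  88  87  89
   94  68  91]
 [ 85  84  85  88  87  86  88  89  90  94  76  97  93  95  95  94  92  91
   91  77  89]
 [ 96 125 111 111  90  75  85  88  82  87  69  83  87  87  94  93  99  95
   94  88  95]
 [123 197 177 180 141 117 140 164 138 123  94  72  65  71  82  81  88  96
   95  99  96]
 [145 131 161 158 185 184 219 237 238 216 189 160 141 114  94  74  68  81
   91  89  89]
 [201 160 125 120 100 130 219 224 186 219 221 237 238 217 188 147  85  80
   80  75  72]
 [193 193 197 180 142 140 234 206 131 151 145 192 190 221 240 214  90  89
   94  86  95]
 [190 191 189 189 187 167 232 198 167 175 161 150 127 160 235 191  90  86
   95  92  90]
 [183 178 189 188 180 174 230 180 181 183 183 182 156 196 240 123  86  87
   90  88  88]
 [142 113 158 152 169 214 229 189 188 189 183 190 114 217 240 117  85  89
   93  95  88]
 [203 136 118 112 135 215 232 150 188 189 186 188 149 232 238  87  82  93
   88  88  90]
 [189 186 179 177 162 237 231 154 204 199 185 181 171 232 207  82  88  88
   92  90  90]
 [126 121 167 166 165 220 220 223 227 232 190 196 199 235 189  90  88  98
   95  92  91]
 [110 111 107 112 118 120 146 171 189 218 222 218 229 238 116  75  87  94
   89  92  68]
 [ 99 114 108 114 110 110 110 117 115 125 146 141 195 200 121  87  71  74
   88  90  65]
 [ 84  94  89 103 106 105 110 111 109 108 116 112 125 115 155 143  60  53
   48  67  59]
 [110  93  78  66  87  87  94 109 101 107 109 105 113 117 109  87  52  56
   57  55  60]
 [112 117 115  76  96  94  93  89  73  55  70  80  97  99  69  50  52  58
   57  53  57]
 [116 114  97  82  91  90  91  97  70  59  61  64  61  53  57  53  59  57
   59  59  53]]
```

Request:
servo_tool(
  rows=[
    [1, 0, 0.2, 0.01, 0, 0, 0],
    [1, 0, 0.4, 0.01, 0, 0, 0],
    [1, 0, 0.55, 0.01, 0, 0, 0],
    [1, 0, 0.65, 0.01, 0, 0, 0],
    [1, 0, 0.75, 0.01, 0, 0, 0],
    [1, 0, 0.8, 0.01, 0, 0, 0],
    [1, 0, 0.8, 0.01, 0, 0, 0],
    [1, 0, 0.8, 0.01, 0, 0, 0],
  ],
)

```text
time: 5.3
tcp_pos: [0.5277, -0.1887, 0.2495]
tcp_rot: [0.694, -0.136, 0.136, -0.694]
force: [-0.2, 0.3, -1.1]
grip_width: 0.193
```

```bash
python3 - <<'E'
from h import *
s=sensors.get_state();p,R=tool(s);print(s["time"],p,s["grip_width"],s["force"],s["wrist_torque"])
E
```

```text
5.3 [ 0.52771512 -0.18866163  0.24950559] 0.19264999202068306 [-0.24106436  0.26103926 -1.07067462] [0.01220146 0.00058326 0.00988325]
```

Request:
servo_tool(
  rows=[
    [1, 0, 0.1, 0, 0, 0, 0],
    [1, 0, 0.18, 0, 0, 0, 0],
    [1, 0, 0.24, 0, 0, 0, 0],
    [1, 0, 0.3, 0, 0, 0, 0],
    [1, 0, 0.34, 0, 0, 0, 0],
    [1, 0, 0.37, 0, 0, 0, 0],
    [1, 0, 0.37, 0, 0, 0, 0],
    [1, 0, 0.37, 0, 0, 0, 0],
  ],
)

```text
time: 6.3
tcp_pos: [0.5278, -0.1886, 0.2385]
tcp_rot: [0.694, -0.136, 0.136, -0.694]
force: [-0.3, 0.3, 5.6]
grip_width: 0.194
```

Request:
servo_tool(
  rows=[
    [1, 0, 0.02, 0, 0, 0, 0],
    [1, 0, 0.04, 0, 0, 0, 0],
    [1, 0, 0.05, 0, 0, 0, 0],
    [1, 0, 0.06, 0, 0, 0, 0],
    [1, 0, 0.06, 0, 0, 0, 0],
    [1, 0, 0.06, 0, 0, 0, 0],
    [1, 0, 0.06, 0, 0, 0, 0],
    [1, 0, 0.06, 0, 0, 0, 0],
  ],
)

```text
time: 7.3
tcp_pos: [0.5279, -0.1887, 0.2378]
tcp_rot: [0.694, -0.135, 0.137, -0.694]
force: [-0.2, 0.0, 7.6]
grip_width: 0.192
```

Request:
servo_tool(
  rows=[
    [1, 0, 0.02, 0, 0, 0, 0],
    [1, 0, 0.04, 0, 0, 0, 0],
    [1, 0, 0.06, 0, 0, 0, 0],
    [1, 0, 0.08, 0, 0, 0, 0],
    [1, 0, 0.1, 0, 0, 0, 0],
    [1, 0, 0.1, 0, 0, 0, 0],
    [1, 0, 0.1, 0, 0, 0, 0],
    [1, 0, 0.1, 0, 0, 0, 0],
  ],
)

```text
time: 8.3
tcp_pos: [0.5282, -0.1888, 0.2374]
tcp_rot: [0.694, -0.134, 0.138, -0.694]
force: [-2.4, 1.5, 14.6]
grip_width: 0.193
```

Request:
servo_tool(
  rows=[
    [1, 0, -0.1, 0, 0, 0, 0],
    [1, 0, -0.4, 0, 0, 0, 0],
    [1, 0, -0.9, 0, 0, 0, 0],
    [1, 0, -1.3, 0, 0, 0, 0],
    [1, 0, -1.6, 0, 0, 0, 0],
    [1, 0, -1.75, 0, 0, 0, 0],
    [1, 0, -1.75, 0, 0, 0, 0],
    [1, 0, -1.75, 0, 0, 0, 0],
  ],
)

```text
time: 9.3
tcp_pos: [0.5275, -0.1885, 0.2853]
tcp_rot: [-0.694, 0.136, -0.136, 0.694]
force: [0.6, 1.2, -0.9]
grip_width: 0.192
```

```bash
python3 - <<'E'
from h import *
s=sensors.get_state();p,R=tool(s);print(s["time"],p,s["grip_width"],s["force"],R.round(4).tolist())
home=np.array([.4513,.3678,.0745]);d=R.T@(home-p)/.03;print(d)
b=cv2.imread("pics/side0.png"); a=snapshot("side")[:,:,::-1]
C=np.hstack([cv2.resize(x[130:205,295:350],None,fx=7,fy=7,interpolation=cv2.INTER_CUBIC) for x in(b,a)]);cv2.imwrite("pics/g3.png",C)
E
```

```text
9.3 [ 0.52748263 -0.18849104  0.28530995] 0.1915089323556708 [ 0.56560341  1.21221561 -0.91848641] [[0.9261, -0.0009, 0.3772], [-0.3772, 0.0005, 0.9261], [-0.0011, -1.0, 0.0002]]
[-9.33946789  7.03941924 16.21395762]
```

View pics/g3.png

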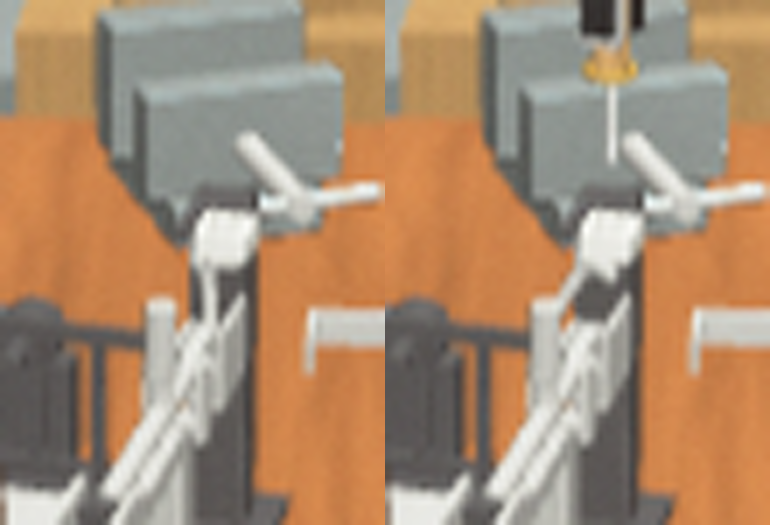

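The before/after crop shows the catch strut under the tube swung away at about side (319,170), where it hung vertical before. The pricker is still straight in the grip, so I'll return it to the stand.

Request:
servo_tool(
  rows=[
    [1, -0.4, 0, 0.7, 0, 0, 0],
    [1, -1.1, 0, 1.9, 0, 0, 0],
    [1, -1.95, 0, 3.4, 0, 0, 0],
    [1, -2.8, 0, 4.9, 0, 0, 0],
    [1, -3.65, 0, 6.4, 0, 0, 0],
    [1, -4.5, 0, 7.9, 0, 0, 0],
    [1, -5.4, 0, 9.4, 0, 0, 0],
    [1, -6.25, 0, 10.9, 0, 0, 0],
  ],
)

```text
time: 10.35
tcp_pos: [0.4758, 0.1876, 0.286]
tcp_rot: [-0.694, 0.136, -0.136, 0.694]
force: [0.4, 0.1, -0.3]
grip_width: 0.192
```

Request:
servo_tool(
  rows=[
    [1, -0.7, 0.3, 1.2, 0, 0, 0],
    [1, -1.5, 0.8, 2.6, 0, 0, 0],
    [1, -2.2, 1.5, 3.9, 0, 0, 0],
    [1, -2.75, 2.4, 4.9, 0, 0, 0],
    [1, -3.09, 3.4, 5.31, 0, 0, 0],
    [1, -3.09, 4.1, 5.31, 0, 0, 0],
    [1, -3.09, 4.3, 5.31, 0, 0, 0],
    [1, -3.09, 4.3, 5.31, 0, 0, 0],
  ],
)

```text
time: 11.35
tcp_pos: [0.4511, 0.3677, 0.1571]
tcp_rot: [-0.694, 0.136, -0.136, 0.694]
force: [1.0, -0.2, -0.9]
grip_width: 0.196
```

```bash
python3 - <<'E'
from h import *
s=sensors.get_state();p,R=tool(s);print(s["time"],p,s["grip_width"],s["force"],R.round(4).tolist())
home=np.array([.4513,.3678,.0745]);d=R.T@(home-p)/.03;print(d)
grab("g4",[("side",310,230,390,340,5),("top",170,190,250,260,5)])
E
```

```text
11.35 [0.45105615 0.36771767 0.15712077] 0.19645667642282016 [ 1.04332839 -0.21281072 -0.8652609 ] [[0.9262, -0.0002, 0.3769], [-0.3769, 0.0001, 0.9262], [-0.0003, -1.0, 0.0]]
[0.00721282 2.7540238  0.00560425]
```

View pics/g4.png

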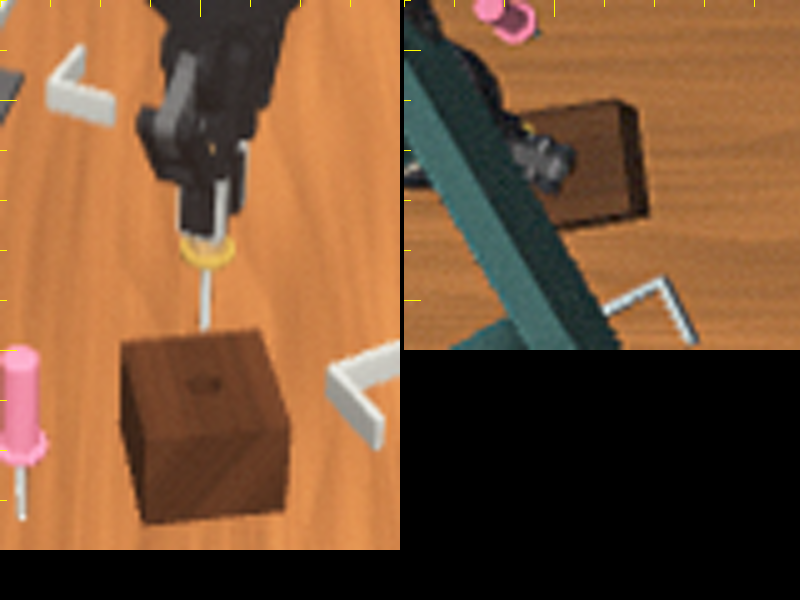

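The side view shows the pricker upright, with its tip at (350.8,295.6) straight over the hole at (350.8,306.4). I'll lower it in.

Request:
servo_tool(
  rows=[
    [1, 0, 0.4, -0.03, 0, 0, 0],
    [1, 0, 0.9, -0.03, 0, 0, 0],
    [1, 0, 1.3, -0.03, 0, 0, 0],
    [1, 0, 1.7, -0.03, 0, 0, 0],
    [1, 0, 2.1, -0.03, 0, 0, 0],
    [1, 0, 2.4, -0.03, 0, 0, 0],
    [1, 0, 2.6, -0.03, 0, 0, 0],
    [1, 0, 2.6, -0.03, 0, 0, 0],
  ],
)

```text
time: 12.45
tcp_pos: [0.451, 0.3665, 0.0784]
tcp_rot: [0.694, -0.136, 0.136, -0.694]
force: [-0.3, -1.1, 0.1]
grip_width: 0.191
```

Request:
servo_tool(
  rows=[
    [1, 0, 0.05, 0, 0, 0, 0],
    [1, 0, 0.1, 0, 0, 0, 0],
    [1, 0, 0.12, 0, 0, 0, 0],
    [1, 0, 0.12, 0, 0, 0, 0],
    [1, 0, 0.12, 0, 0, 0, 0],
    [1, 0, 0.12, 0, 0, 0, 0],
    [1, 0, 0.12, 0, 0, 0, 0],
    [1, 0, 0.12, 0, 0, 0, 0],
  ],
)

```text
time: 13.45
tcp_pos: [0.4513, 0.3667, 0.0753]
tcp_rot: [-0.694, 0.136, -0.136, 0.694]
force: [0.3, -0.6, -0.9]
grip_width: 0.194
```

Request:
servo_tool(
  rows=[
    [0.7, 0, 0.04, 0, 0, 0, 0],
    [0.6, 0, 0.04, 0, 0, 0, 0],
    [0.5, 0, 0.0, 0, 0, 0, 0],
    [0.4, 0, 0, 0, 0, 0, 0],
    [0.4, 0, -0.3, 0, 0, 0, 0],
    [0.4, 0, -1.2, 0, 0, 0, 0],
    [0.4, 0, -2.2, 0, 0, 0, 0],
    [0.4, 0, -3.0, 0, 0, 0, 0],
  ],
)

```text
time: 14.45
tcp_pos: [0.4517, 0.367, 0.1676]
tcp_rot: [-0.693, 0.135, -0.136, 0.695]
force: [-0.8, -0.2, -0.6]
grip_width: 0.601
```

```bash
python3 - <<'E'
from h import *
s=sensors.get_state();p,R=tool(s);print(s["time"],p,s["grip_width"],s["force"],R.round(4).tolist())
grab("g5",[("side",310,230,390,340,5)])
H=np.array([.5550,-.1150,.29]);d=R.T@(H-p)/.03;print(d)
E
```

```text
14.45 [0.45165577 0.36696966 0.16763152] 0.6013799261121385 [-0.76813632 -0.244154   -0.57209216] [[0.9262, 0.0019, 0.3771], [-0.3771, 0.0013, 0.9262], [0.0013, -1.0, 0.002]]
[  9.25451379  -4.09375985 -13.57221098]
```

View pics/g5.png

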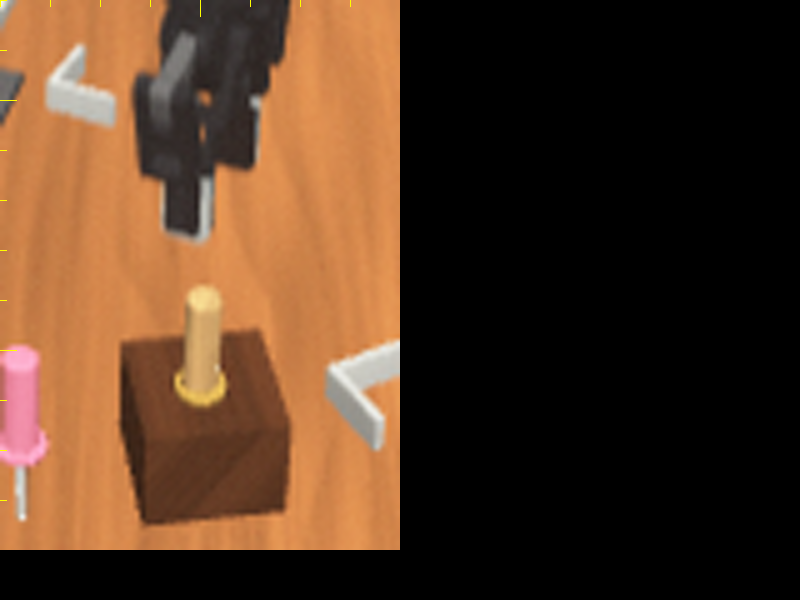

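The pricker stands upright with its flange on the block, and the grip is released. Next I'll go to the bolt handle, turning the jaws about 80 degrees so they close across the gate.

Request:
servo_tool(
  rows=[
    [0.4, 0, -0.8, 0, 0, 0, 0],
    [0.4, 0.4, -1.8, -0.6, 0, 0.6, 0],
    [0.4, 1.1, -2.7, -1.6, 0, 1.5, 0],
    [0.4, 1.9, -3.2, -2.8, 0, 2.5, 0],
    [0.4, 2.8, -3.4, -4.1, 0, 3.6, 0],
    [0.4, 3.7, -3.4, -5.4, 0, 4.7, 0],
    [0.4, 4.6, -3.4, -6.7, 0, 5.8, 0],
    [0.4, 5.5, -3.4, -8.0, 0, 6.7, 0],
  ],
  newtons=50,
)

```text
time: 15.5
tcp_pos: [0.5136, 0.0807, 0.2674]
tcp_rot: [-0.604, 0.367, -0.367, 0.605]
force: [-0.1, 0.0, -0.2]
grip_width: 0.599
```

```bash
python3 - <<'E'
from h import *
s=sensors.get_state();p,R=tool(s);print(s["time"],p,s["grip_width"],R.round(4).tolist())
H=np.array([.5550,-.1150,.25]);d=R.T@(H-p)/.03;print(d)
jaw=np.degrees(np.arctan2(R[1,2],R[0,2]));print("turn units",(jaw+12.2)/6)
E
```

```text
15.5 [0.51362232 0.08068785 0.26737683] 0.5993577185898137 [[0.4611, 0.0006, 0.8873], [-0.8873, 0.0002, 0.4611], [0.0001, -1.0, 0.0006]]
[ 6.42392046  0.57900709 -1.78450051]
turn units 6.610158235145602
```

Request:
servo_tool(
  rows=[
    [0.4, 0.7, 0, -0.2, 0, 0.8, 0],
    [0.4, 1.7, 0, -0.5, 0, 1.7, 0],
    [0.4, 2.9, 0, -0.8, 0, 2.8, 0],
    [0.4, 4.1, 0.1, -1.1, 0, 3.9, 0],
    [0.4, 5.2, 0.3, -1.4, 0, 5.0, 0],
    [0.4, 6.1, 0.5, -1.7, 0, 6.1, 0],
    [0.4, 6.42, 0.58, -1.78, 0, 6.6, 0],
    [0.4, 6.42, 0.58, -1.78, 0, 6.6, 0],
  ],
)

```text
time: 16.5
tcp_pos: [0.5555, -0.1132, 0.2495]
tcp_rot: [-0.445, 0.55, -0.549, 0.445]
force: [-0.5, -0.0, 0.6]
grip_width: 0.597
```

```bash
python3 - <<'E'
from h import *
s=sensors.get_state();p,R=tool(s);print(s["time"],p,s["grip_width"],s["force"],R.round(4).tolist())
H=np.array([.5550,-.1150,.147]);d=R.T@(H-p)/.03;print(d)
print(proj("side",p),proj("top",p))
grab("g6",[("side",280,110,350,210,6),("top",340,150,400,220,6)])
E
```

```text
16.5 [ 0.55548208 -0.11316176  0.24954873] 0.5970002265778476 [-5.03702521e-01 -2.59781704e-05  5.70795799e-01] [[-0.207, -0.0006, 0.9783], [-0.9783, 0.0009, -0.207], [-0.0007, -1.0, -0.0008]]
[ 6.57184919e-02  3.41824632e+00 -3.46708022e-04]
[[317.84081489 153.74778162]] [[369.74875669 178.21652435]]
```

View pics/g6.png

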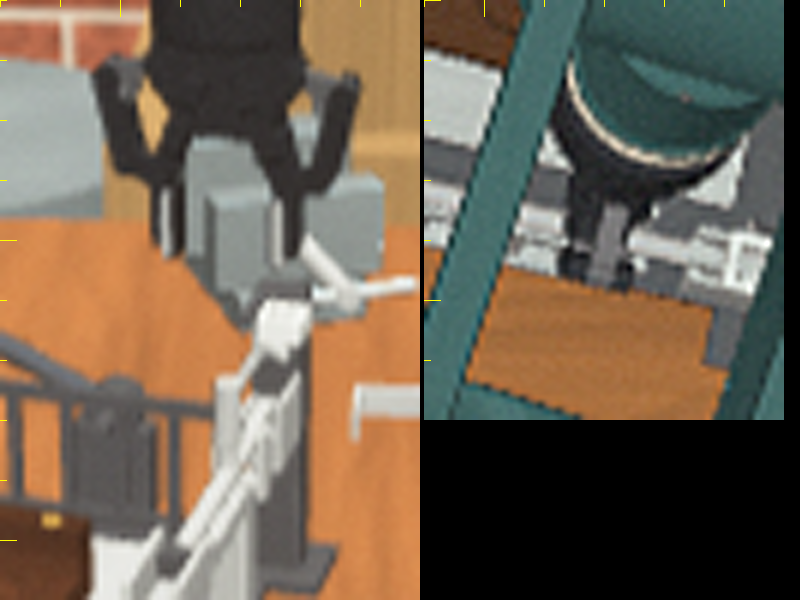

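The side view shows the open fingers at columns 307.8 and 328.3. They straddle the bolt handle at (317.5,173), so I'll go down and grip.

Request:
servo_tool(
  rows=[
    [0.4, 0.06, 0.5, 0, 0, 0, 0],
    [0.4, 0.06, 1.3, 0, 0, 0, 0],
    [0.4, 0.06, 2.1, 0, 0, 0, 0],
    [0.4, 0.06, 2.8, 0, 0, 0, 0],
    [0.4, 0.06, 3.2, 0, 0, 0, 0],
    [0.4, 0.06, 3.4, 0, 0, 0, 0],
    [0.4, 0.06, 3.4, 0, 0, 0, 0],
    [0.4, 0.06, 3.4, 0, 0, 0, 0],
  ],
)

```text
time: 17.6
tcp_pos: [0.5558, -0.1151, 0.149]
tcp_rot: [0.445, -0.549, 0.55, -0.446]
force: [-0.3, 0.3, 0.1]
grip_width: 0.601
```

Request:
servo_tool(
  rows=[
    [0.6, 0, 0, 0, 0, 0, 0],
    [0.7, 0, 0, 0, 0, 0, 0],
    [0.8, 0, 0, 0, 0, 0, 0],
    [0.9, 0, 0, 0, 0, 0, 0],
    [1, 0, 0, 0, 0, 0, 0],
    [1, 0, 0, 0, 0, 0, 0],
    [1, 0, 0, 0, 0, 0, 0],
    [1, 0, 0, 0, 0, 0, 0],
  ],
  newtons=50,
)

```text
time: 18.6
tcp_pos: [0.5554, -0.1151, 0.1481]
tcp_rot: [0.445, -0.549, 0.55, -0.445]
force: [1.1, -1.3, 1.0]
grip_width: 0.168
```

Request:
servo_tool(
  rows=[
    [1, -0.01, -0.05, 0, 0, 0, 0],
    [1, -0.03, -0.1, 0, 0, 0, 0],
    [1, -0.05, -0.15, 0, 0, 0, 0],
    [1, -0.06, -0.2, 0, 0, 0, 0],
    [1, -0.08, -0.25, 0, 0, 0, 0],
    [1, -0.1, -0.3, 0, 0, 0, 0],
    [1, -0.1, -0.3, 0, 0, 0, 0],
    [1, -0.1, -0.3, 0, 0, 0, 0],
  ],
)

```text
time: 19.6
tcp_pos: [0.5557, -0.1115, 0.1566]
tcp_rot: [-0.445, 0.55, -0.549, 0.445]
force: [1.2, 0.7, -7.2]
grip_width: 0.17
```

Request:
servo_tool(
  rows=[
    [1, -0.05, 0, 0, 0, 0, 0],
    [1, -0.1, 0, 0, 0, 0, 0],
    [1, -0.15, 0, 0, 0, 0, 0],
    [1, -0.2, 0, 0, 0, 0, 0],
    [1, -0.25, 0, 0, 0, 0, 0],
    [1, -0.3, 0, 0, 0, 0, 0],
    [1, -0.3, 0, 0, 0, 0, 0],
    [1, -0.3, 0, 0, 0, 0, 0],
  ],
)

```text
time: 20.6
tcp_pos: [0.5578, -0.103, 0.1569]
tcp_rot: [-0.445, 0.549, -0.549, 0.445]
force: [1.5, -1.5, -5.6]
grip_width: 0.168
```

Request:
servo_tool(
  rows=[
    [1, -0.1, 0, 0, 0, 0, 0],
    [1, -0.25, 0, 0, 0, 0, 0],
    [1, -0.4, 0, 0, 0, 0, 0],
    [1, -0.6, 0, 0, 0, 0, 0],
    [1, -0.8, 0, 0, 0, 0, 0],
    [1, -0.95, 0, 0, 0, 0, 0],
    [1, -1.05, 0, 0, 0, 0, 0],
    [1, -1.05, 0, 0, 0, 0, 0],
  ],
)

```text
time: 21.6
tcp_pos: [0.5644, -0.0718, 0.1568]
tcp_rot: [-0.445, 0.549, -0.549, 0.446]
force: [1.8, -0.3, -6.5]
grip_width: 0.172
```

```bash
python3 - <<'E'
from h import *
s=sensors.get_state();p,R=tool(s);print(s["time"],p,s["grip_width"],s["force"],R.round(4).tolist())
grab("g7",[("side",280,110,350,210,6),("top",340,150,400,220,6)])
E
```

```text
21.6 [ 0.56438673 -0.07176173  0.15682208] 0.17162869155098362 [ 1.82382909 -0.32691479 -6.54915484] [[-0.2068, 0.0003, 0.9784], [-0.9784, 0.0011, -0.2068], [-0.0011, -1.0, 0.0001]]
```

View pics/g7.png

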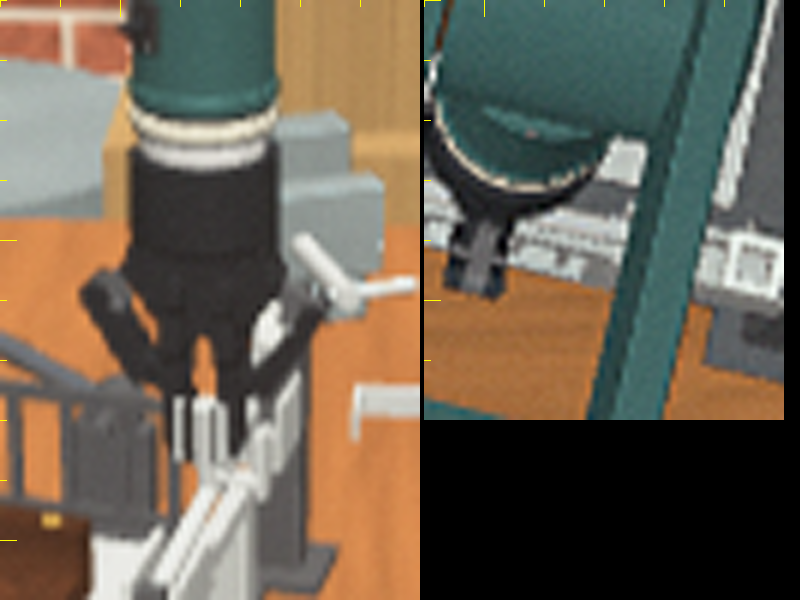

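The view shows the handle gripped, with the bolt drawn back along the gate and the nose clear of the tube. TCP travel is 44 mm at low force. Now I'll swing the gate open along its arc, radius 121 mm.

Request:
servo_tool(
  rows=[
    [1, -0.005, 0, -0.2, 0, 0.48, 0],
    [1, -0.024, 0, -0.44, 0, 1.05, 0],
    [1, -0.065, 0, -0.72, 0, 1.72, 0],
    [1, -0.125, 0, -1.0, 0, 2.39, 0],
    [1, -0.204, 0, -1.27, 0, 3.06, 0],
    [1, -0.288, 0, -1.5, 0, 3.63, 0],
    [1, -0.367, 0, -1.68, 0, 4.11, 0],
    [1, -0.42, 0, -1.79, 0, 4.39, 0],
  ],
)

```text
time: 22.7
tcp_pos: [0.5156, -0.0491, 0.1574]
tcp_rot: [0.307, -0.636, 0.637, -0.309]
force: [7.7, -2.2, -7.4]
grip_width: 0.168
```

```bash
python3 - <<'E'
from h import *
s=sensors.get_state();p,R=tool(s);print(s["time"],p,s["grip_width"],s["force"])
h=np.array([.5894,.0465]);v=p[:2]-h;print("r",np.linalg.norm(v),"theta",np.radians(-102)-np.arctan2(v[1],v[0]),"jaw",np.arctan2(R[1,2],R[0,2]))
grab("g8",[("top",290,120,420,230,6)])
E
```

```text
22.7 [ 0.51556658 -0.04907104  0.1574192 ] 0.16821772559529344 [ 7.7342929  -2.1649599  -7.39693014]
r 0.12076919409373897 theta 0.44833820489866905 jaw -0.6694142911598967
```

View pics/g8.png

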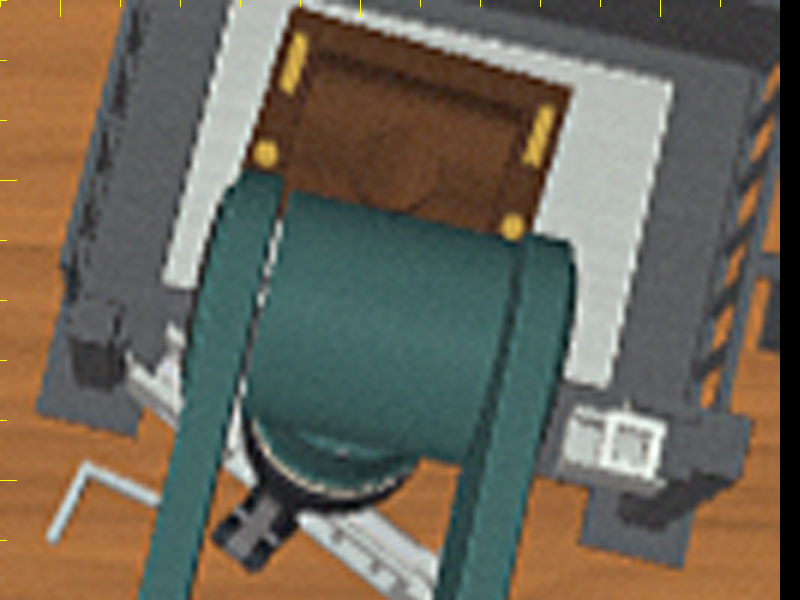

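The top view shows the gate at about 38 degrees in the picture against about 12.5 when shut, so roughly 0.45 rad open and held. A little more, then hold.

Request:
servo_tool(
  rows=[
    [1, 0, 0, -0.08, 0, 0.2, 0],
    [1, -0.01, 0, -0.16, 0, 0.4, 0],
    [1, -0.01, 0, -0.24, 0, 0.55, 0],
    [1, -0.01, 0, -0.28, 0, 0.67, 0],
    [1, -0.01, 0, -0.28, 0, 0.67, 0],
    [1, -0.01, 0, -0.28, 0, 0.67, 0],
    [1, -0.01, 0, -0.28, 0, 0.67, 0],
    [1, -0.01, 0, -0.28, 0, 0.67, 0],
  ],
)

```text
time: 23.75
tcp_pos: [0.5093, -0.044, 0.1574]
tcp_rot: [0.285, -0.646, 0.648, -0.287]
force: [6.6, -2.9, -7.1]
grip_width: 0.172
```

Request:
servo_tool(
  rows=[
    [1, 0, 0, 0, 0, 0, 0],
    [1, 0, 0, 0, 0, 0, 0],
    [1, 0, 0, 0, 0, 0, 0],
    [1, 0, 0, 0, 0, 0, 0],
    [1, 0, 0, 0, 0, 0, 0],
    [1, 0, 0, 0, 0, 0, 0],
    [1, 0, 0, 0, 0, 0, 0],
    [1, 0, 0, 0, 0, 0, 0],
  ],
)

```text
time: 24.75
tcp_pos: [0.5093, -0.044, 0.1574]
tcp_rot: [0.285, -0.646, 0.648, -0.287]
force: [5.7, -2.5, -6.9]
grip_width: 0.165
```

```bash
python3 - <<'E'
from h import *
s=sensors.get_state();p,R=tool(s);print(s["time"],p,s["grip_width"],s["force"],np.abs(s["joint_velocities"]).max())
h=np.array([.5894,.0465]);v=p[:2]-h;print("r",np.linalg.norm(v),"theta",np.radians(-102)-np.arctan2(v[1],v[0]))
grab("g9",[("side",270,110,350,210,5),("side",310,270,390,340,5)])
E
```

```text
24.75 [ 0.50930169 -0.04401065  0.15743088] 0.16493894032022027 [ 5.74205394 -2.54719537 -6.8520797 ] 0.0022233033953784074
r 0.12086321523999197 theta 0.5150037710457951
```

View pics/g9.png

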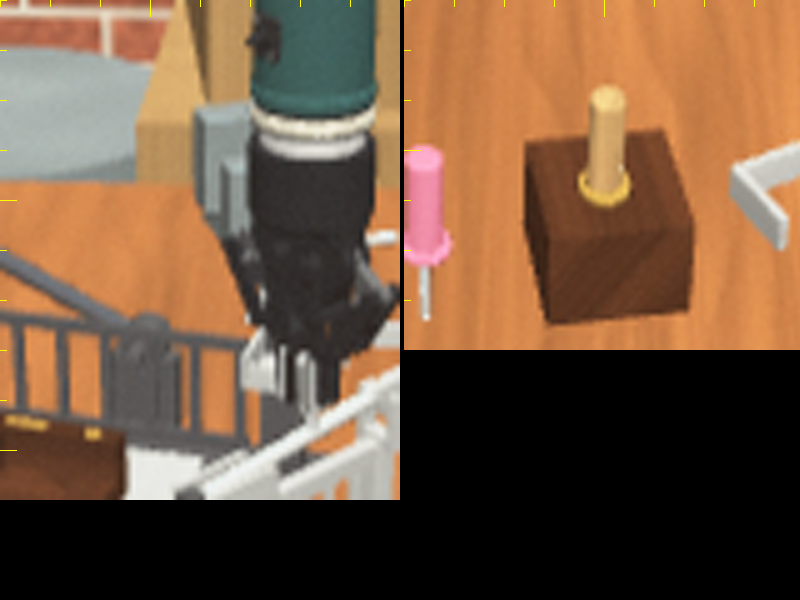

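The gate is held still at about 0.51 rad with the bolt handle between the fingers, and the pricker is upright in its stand. I'll hand the job in.

```bash
python3 -c "
from workcell import job; print(job.close_job())"
```

```text
the job is handed in; nothing more can be done
None
```

The job is done and handed in at 24.8 s of the 58 s allowed. No verdict was reported, so what follows is from my own checks.

- **Release:** I pressed the button with the wooden pricker until the resistance rose by about 15 N. The side picture then showed the catch swung clear of the bolt.
- **Pricker:** It is back in its stand and let go. The last crop shows it upright with its flange on the block.
- **Bolt:** I lifted it about 9 mm and drew it back. The tool travelled 44 mm, so I estimate about 41 mm of bolt travel. Lifting took about 8 N rather than the 2 N given, but drawing met only about 2 N, so the lug did not catch on the lip.
- **Gate:** It is held still at about 0.51 rad, worked out from the tool position. An earlier top picture, when the tool position gave 0.45 rad, agreed within about 0.01 rad. The handle is between the fingers, and about 6 N was pulling back towards shut.

I saw no bystander moved in the pictures I took, but I did not measure their positions at the end. The bolt travel is likewise inferred from the tool position, not read directly. The two cameras disagreed by about 2 to 3 mm at the tube and handle, which was within what the grasps needed.

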